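# Switch off and lock the potter's wheel

## Robot

A 6-joint arm with a two-finger parallel gripper is mounted at the origin on the work surface. World frame = base frame: x ahead of the robot, y to its left, z up, the work surface at z = 0. Lengths are in m, angles in rad, forces in N, time in s.
With the tool pointing down it reaches from about 0.3 to 0.875 m from the base axis. Payload 6.4 kg.
Tool frame: the origin (TCP) lies at the very end of the fingers, on their centre line; the grasp point (between the pads) lies robot.grasp_offset behind it (robot.grasp_offset is the distance from the TCP to the grasp point, in m); z points along the fingers, y is the direction in which the jaws open and shut (so a half turn about z gives the same grasp; the last joint's range is limited). The gripper opens to 88 mm and grips with 3 to 60 N. Pads are 18 mm wide; open, the fingers measure 123 mm over their backs; the gripper's body (75 mm by 187 mm) begins 45 mm behind the grasp point.
Start: joints at [-1.532, 0.181, 1.607, -0, 1.354, -0.206], TCP at [0.139, -0.558, 0.239] pointing down, gripper open.
Joint ranges: [-2.99, 2.99], [-0.89, 2.07], [0.3, 2.58], [-1.14, 4.28], [0, 2.63], [-3.12, 3.12]. Speed limits (rad/s): [2.57, 2.57, 3.01, 3.14, 3.14, 3.14].

## Interface

Orientations are given as a rotation vector (axis times angle).
In Python, from bench import robot, cams gives the robot as it stands.
- The arm moves only by the tool carry_out, never from a script. Its argument "commands" is a list of rows, each a list of 7 numbers: the turn, a rotation vector about the tool's x, y, z in rad, then the shift along the tool's x, y, z in cm, then the finger opening in cm, from 0 to 8.81. In form: [[wx, wy, wz, dx, dy, dz, gripper], ...]. A call has 1 to 8 rows; each row is the pose to reach, as a shift and turn from the pose commanded when the call began, along the tool's axes at that moment; what a row does not reach only later rows make up. A row lasts 1/12 s, in which the tool goes at most 41.7 mm and 7.16 degrees, less where a joint would pass 70% of its speed; a pose out of reach is approached as far as the arm can. A call with a gripper value outside its range is refused whole. The fingers move at their own pace and stop on an object; "grip_force" is the grip in N (left out, the last holds). Time passes only in rows, so rows that repeat a pose let the fingers close. It gives the time, the measured TCP pose, the force and the opening at its end, in the units of the state.
- robot.sense(): the state, without advancing time (a new reading comes with each control period).
- cams.read_camera(name): name is "scene" or "top"; returns a dict with "color" (420x560x3 uint8, blue, green, red), "mtx" (3x3 intrinsics, pixels), "eye" and "attitude" of the camera in the world. Camera axes: x right, y up, looking along -z (the intrinsics and any distortion apply to the point x, -y, -z); pixel columns grow to the right and rows downward; lengths in m; the calibration is good to about 2 mm. A picture is of the moment at which its call begins. There is no depth.
- robot.job_done(): hands the job in, once; it reports no verdict.
The state is a dict: "clock": time; "joint_positions": joint angles; "qd": joint speeds; "effort": joint torques, N m; "tool_pos": TCP position; "eef_rot": TCP orientation; "contact_force": force on the tool from outside, world axes, zero at the start; "ft_torque": the same for the moment, N m; "gripper_width": finger opening in m.
Only numpy, scipy, OpenCV 4.12 (cv2) and the standard library are available. Lean on these libraries where they do the work, as an engineer would, in place of code of your own. Each camera call takes 0.05 s, during which the arm holds its last target.

## Task

Turn the speed knob of the table-top potter's wheel fully anticlockwise to its off stop, then take the wooden mallet and, with its head, knock the lock pin all the way down into its collar; the gripper itself must not touch the pin. Then stand the mallet back on the plaster board as you found it, on the flat face of its head with the whole head on the board. Leave the bowl on the wheel and the other things on the table where they are.

Things in the scene. Friction and masses are not known exactly. Their poses are not given: they have to be found in the camera images.
- wheel: Table-top potter's wheel, fixed: grey housing 300 (x) x 420 (y) x 100 mm high. Origin: centre of its underside; x points to its rear (about away from the robot). Wheelhead 196 mm across, top 126 mm up, centred 50 mm along +x. On the flat deck, 100 mm to the front (-x) and 130 mm to either side, stand the knob and the lock pin, one at +y and one at -y (either way round).
- knob (a joint): Angle of the speed knob about its vertical axis, rad: 0 = off (fully anticlockwise seen from above, the end stop), growing clockwise to 4.7. Starts between 1.2 and 2.6.
- knob_grip (a point): On the axis of the black speed knob, at the height to grip (137 mm above the table). Disc 68 mm across, with an upright grip bar 65 mm long and 14 mm wide on it: the bar's top is 7 mm above this point, the disc's top 23 mm below. Turns with the knob: its x axis lies along the bar; at joint 0 it is parallel to the wheel's x. A white line marks the -x half of the bar.
- pin (a joint): Travel of the lock pin, m: 0 = fully up, 0.024 = fully down (its head rests on the collar). It slides vertically, needs about 8 N and stays where it is left. Starts between 0 and 0.006.
- pin_top (a point): Centre of the top face of the steel lock pin's mushroom head (40 mm across, 12 mm thick, on a 24 mm stem). Height above the table 166 mm at joint 0, 142 mm fully down. The dark steel collar below is 48 mm across and its top is 130 mm above the table.
- mallet: Wooden mallet, 0.4 kg. Head: upright cylinder 64 mm across, 90 mm tall, standing on one flat face; dark wooden handle level at mid-height, along the mallet's -x, from the head out to 153 mm from the head's axis, section 22 mm wide x 28 mm high. Origin: centre of the head's lower face; z up.
- mallet_head (a point): Centre of the mallet's head, 45 mm above its lower face.
- mallet_grip (a point): Point in the handle's middle line, 65 mm from the head's axis towards the handle's end (about 33 mm clear of the head), 45 mm above the head's lower face.
- board: White plaster board, fixed, 190 x 190 x 18 mm, where the mallet stands. Origin: centre of its underside on the table.
- bowl: Terracotta bowl standing on the wheelhead, 124 mm across, 50 mm tall, rim 176 mm above the table; origin: centre of its foot. Leave alone.
- jar: Glaze jar, 64 mm across, 85 mm tall; origin: centre of its underside. Leave alone.
- roller: Wooden rolling pin lying on the table, 260 mm long, 50 mm thick; origin at one end, on its axis. Leave alone.
- spatula: Spatula lying on the table, 240 mm long, 20 mm high; origin under its middle. Leave alone.
- mug: Blue mug, 80 mm across, 90 mm tall; origin: centre of its underside. Leave alone.
Things that resemble listed ones, but are neither listed nor needed, are in the scene too. What is meant by the mallet is not green, and is the larger of those in its own colour.

How it is judged:
By the outcome, as a careful person would: the job done as asked, in the order asked, and still so for the second after the job is handed in, with the robot touching nothing.
It also fails if it takes over 72 s, if anything falls off the work surface, if the arm or the gripper's body presses on something with over 40 N, if the wrist force passes 120 N, or if a joint passes its speed limit or range.

## Working session

There is one attempt and no reset: what is moved stays moved. The work goes in short steps, Python scripts to look and compute and a tool call to move; the robot and the scene stay as the last step left them, time stands still between calls to the robot, and variables do not carry over. Pictures are saved under pics/ and viewed, and the job is handed in when it is done.

Besides the shell and the picture viewer there is one more tool, called by a JSON object that holds its "api" and its "payload". carry_out: Moves the arm, as the interface text tells. Its arguments: {"type":"object","properties":{"commands":{"type":"array"},"grip_force":{"type":"number"}},"required":["commands"]}

```bash
ls; mkdir -p pics; python3 - <<'E'
from bench import robot,cams
import cv2
s=robot.sense()
for k in s: print(k,s[k])
print(robot.grasp_offset)
for n in ("scene","top"):
    c=cams.read_camera(n); cv2.imwrite(f"pics/{n}0.png",c["color"])
    print(n,{k:c[k] for k in c if k!="color"})
E
```

```text
pics
clock 0.0
joint_positions [-1.53232433e+00  1.81509790e-01  1.60798996e+00 -8.71284145e-06
  1.35381740e+00 -2.06286699e-01]
qd [-1.96182548e-03  1.27653015e-03  7.30476486e-04 -1.75748140e-03
  1.00306947e-05  1.34410278e-04]
effort [ 1.11003234e-05 -4.33879030e+01 -3.41842353e+01  7.00672204e-02
  3.86763434e-02 -1.48214681e-04]
tool_pos [ 0.13933605 -0.55731157  0.23783644]
eef_rot [-3.11638999e+00 -3.83300171e-01 -2.13592010e-04]
contact_force [-0.24947287 -0.02558918 -0.29311884]
ft_torque [ 0.0259191  -0.01462997 -0.02335892]
gripper_width 0.08863707911217579
0.0187
scene {'mtx': array([[404.84576541,   0.        , 281.00418358],
       [  0.        , 404.84576541, 208.40428527],
       [  0.        ,   0.        ,   1.        ]]), 'eye': array([1.36168304, 0.10236058, 0.92400382]), 'attitude': array([0.63069507, 0.6166995 , 1.4570121 ])}
top {'mtx': array([[503.06803376,   0.        , 281.4423234 ],
       [  0.        , 503.06803376, 203.69501593],
       [  0.        ,   0.        ,   1.        ]]), 'eye': array([0.16493135, 0.13868615, 1.60366101]), 'attitude': array([ 0.1730497 , -0.18097183, -1.57258127])}
```

View pics/scene0.png

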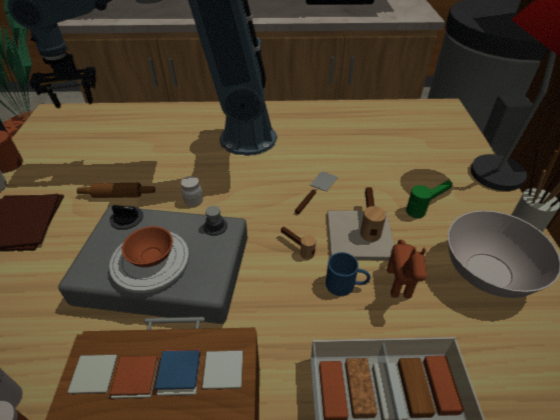

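View pics/top0.png

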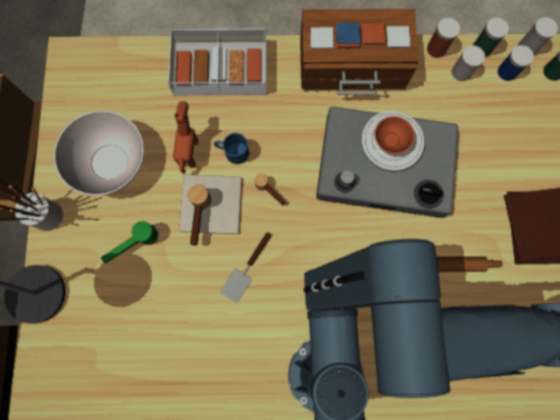

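The scene view shows the wheel with knob near (125,213) and pin near (213,217), and the mallet on the board near (372,222). In the top view the knob is at (430,192), the pin at (346,178) and the mallet head at (198,195). I'll take enlarged crops next.

```bash
cat > h.py <<'E'
import numpy as np, cv2, pickle
from scipy.spatial.transform import Rotation as R
from scipy.optimize import least_squares
C={'scene':dict(m=(404.84576541,281.00418358,208.40428527),eye=np.array([1.36168304,0.10236058,0.92400382]),R=R.from_rotvec([0.63069507,0.6166995,1.4570121]).as_matrix()),
'top':dict(m=(503.06803376,281.4423234,203.69501593),eye=np.array([0.16493135,0.13868615,1.60366101]),R=R.from_rotvec([0.1730497,-0.18097183,-1.57258127]).as_matrix())}
def proj(n,p):
    c=C[n]; q=(np.atleast_2d(p)-c['eye'])@c['R']; f,cx,cy=c['m']
    return np.c_[cx+f*q[:,0]/-q[:,2], cy+f*(-q[:,1])/-q[:,2]]
def ray(n,u,v):
    c=C[n]; f,cx,cy=c['m']; d=c['R']@np.array([(u-cx)/f,-(v-cy)/f,-1.]); return c['eye'],d/np.linalg.norm(d)
def atz(n,u,v,z):
    e,d=ray(n,u,v); return e+d*(z-e[2])/d[2]
def tri(a,b):
    r=least_squares(lambda p: np.r_[proj('scene',p)[0]-a,proj('top',p)[0]-b],[0.5,0,0.1]); return r.x,np.abs(r.fun).max()
def crop(img,u0,v0,u1,v1,k,fn):
    i=cv2.resize(img[v0:v1,u0:u1],None,fx=k,fy=k,interpolation=cv2.INTER_CUBIC)
    for u in range((u0//10+1)*10,u1,10):
        cv2.putText(i,str(u),((u-u0)*k,8),0,.3,(255,255,255),1); cv2.line(i,((u-u0)*k,10),((u-u0)*k,14),(0,255,255),1)
    for v in range((v0//10+1)*10,v1,10):
        cv2.putText(i,str(v),(0,(v-v0)*k+3),0,.3,(255,255,255),1); cv2.line(i,(20,(v-v0)*k),(25,(v-v0)*k),(0,255,255),1)
    cv2.imwrite(fn,i); return i
E
python3 - <<'E'
from h import *
s=cv2.imread('pics/scene0.png');t=cv2.imread('pics/top0.png')
a=crop(s,95,190,245,270,5,'pics/c1.png')
b=crop(t,310,100,470,220,5,'pics/c2.png')
crop(s,280,170,440,290,5,'pics/c3.png')
crop(t,170,160,300,260,6,'pics/c4.png')
E
```

```text
(no output)
```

View pics/c1.png

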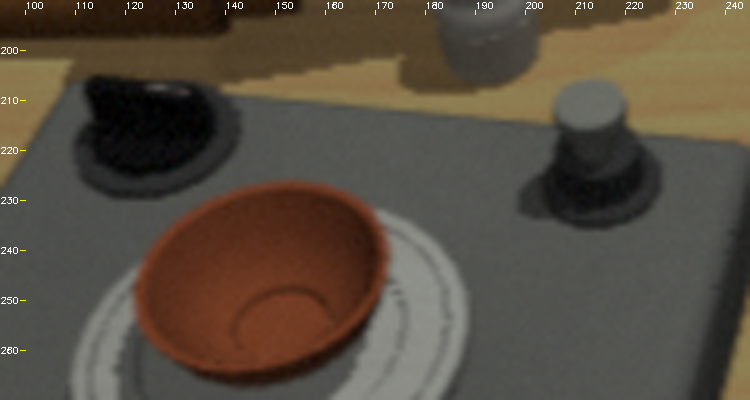

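View pics/c2.png

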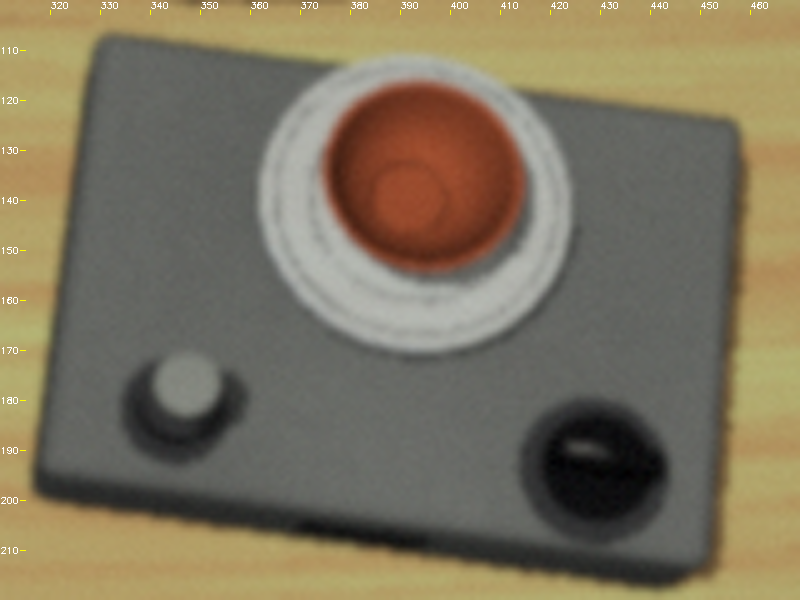

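View pics/c3.png

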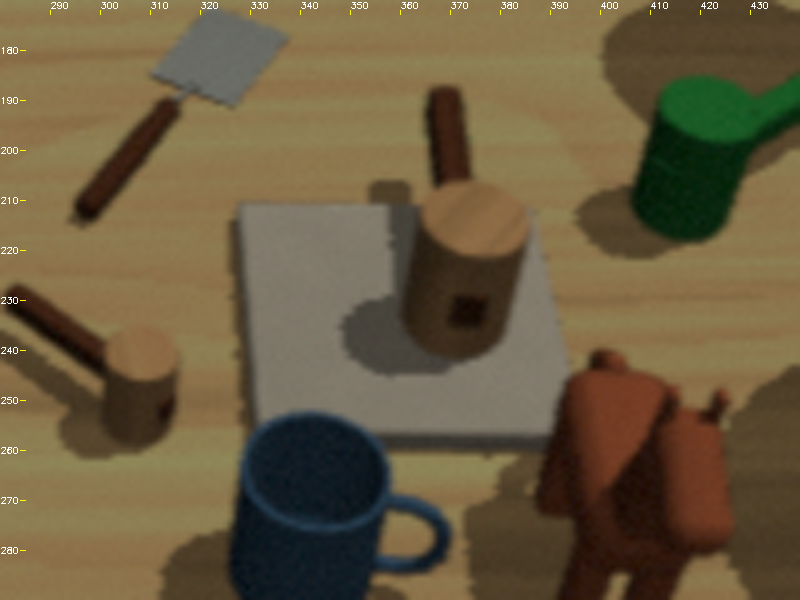

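View pics/c4.png

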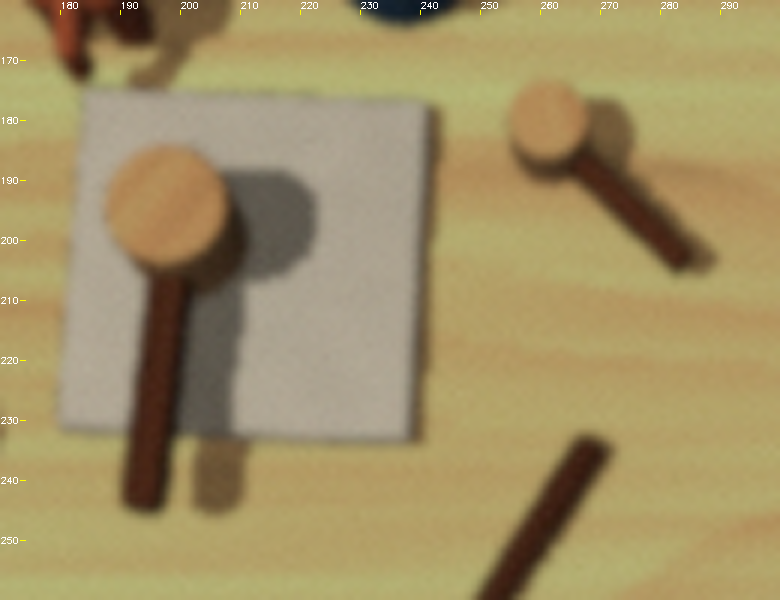

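```bash
python3 - <<'E'
from h import *
P,e=tri((212.4,210.8),(347.2,176.4)); print('pin',P,e)
M,e=tri((374.4,213.2),(197.4,193.8)); print('mallet top',M,e)
# board corners top at z=.018
for u,v in [(84/6+170-.4,88/6+160-.4),(428/6+170-.4,102/6+160-.4),(411/6+170-.4,440/6+160-.4),(60/6+170-.4,430/6+160-.4)]: print('board',atz('top',u,v,.018))
print('ring',atz('top',429,193.6,.1))
print('handle end', atz('top',145/6+169.6,512/6+159.6,.063), 'handle near head',atz('top',171/6+169.6,280/6+159.6,.077))
for u,v in [(104,35),(740,122),(712,562+5),(38,478)]: print('wheel',atz('top',u/5+309.6,v/5+99.6,.1))
s=cv2.imread('pics/scene0.png');t=cv2.imread('pics/top0.png')
g=lambda i:np.clip(255*(i/255.)**.5*1.3-40,0,255).astype(np.uint8)
a=crop(g(s),105,198,150,235,9,'pics/d1.png');b=crop(g(t),408,175,448,212,9,'pics/d2.png')
cv2.imwrite('pics/d.png',np.hstack([a,b]))
E
```

```text
pin [ 0.57773251 -0.0660249   0.15846753] 0.44585327585969026
mallet top [0.54224145 0.38858617 0.1032855 ] 0.4281816430032279
board [0.62974882 0.44838662 0.018     ]
board [0.62023625 0.26062341 0.018     ]
board [0.43362673 0.26808193 0.018     ]
board [0.44066438 0.45473455 0.018     ]
ring [ 0.53735799 -0.3259905   0.1       ]
handle end [0.38976484 0.40062224 0.063     ] handle near head [0.50863898 0.38833839 0.077     ]
wheel [ 0.827682  -0.0307629  0.1      ]
wheel [ 0.76502856 -0.43440394  0.1       ]
wheel [ 0.47565674 -0.3918091   0.1       ]
wheel [0.53522382 0.01905581 0.1       ]
```

View pics/d.png

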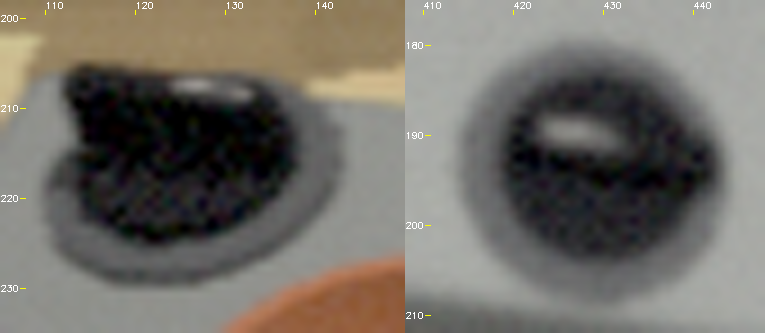

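```bash
python3 - <<'E'
from h import *
r=R.from_rotvec([-3.11638999e+00,-3.83300171e-01,-2.13592010e-04]).as_matrix(); print(r.round(3), 'tool x az',np.degrees(np.arctan2(r[1,0],r[0,0])),'q1',np.degrees(-1.5323),'q6',np.degrees(-.2063))
k=np.array([.5375,-.325]); print('axis top px',proj('top',[*k,.144]),'scene',proj('scene',[*k,.144]))
print('ring scene',proj('scene',[*k,.1]))
for n,ps in {'top':[(423,188.5),(432,190.5),(421.5,188),(442.5,194)],'scene':[(123.5,207),(133,209),(112.5,205.5)]}.items():
    for p in ps: print(n,p,atz(n,*p,.144))
E
```

```text
[[ 0.97   0.242 -0.   ]
 [ 0.242 -0.97   0.002]
 [ 0.    -0.002 -1.   ]] tool x az 14.02373127399786 q1 -87.79432294789605 q6 -11.820119313548885
axis top px [[432.91975753 189.9937151 ]] scene [[120.82378828 205.89773255]]
ring scene [[125.06639853 217.00267894]]
top (423, 188.5) [ 0.54237804 -0.2955511   0.144     ]
top (432, 190.5) [ 0.5359573  -0.32211843  0.144     ]
top (421.5, 188) [ 0.5439658  -0.29115595  0.144     ]
top (442.5, 194) [ 0.52488136 -0.35276494  0.144     ]
scene (123.5, 207) [ 0.54212727 -0.31641483  0.144     ]
scene (133, 209) [ 0.55075854 -0.28812998  0.144     ]
scene (112.5, 205.5) [ 0.53534155 -0.34862139  0.144     ]
```

```bash
cat > mv.py <<'E'
import sys,numpy as np
from bench import robot
from scipy.spatial.transform import Rotation as R
s=robot.sense(); r=R.from_rotvec(s['eef_rot']).as_matrix(); p=s['tool_pos']
az=np.degrees(np.arctan2(r[1,0],r[0,0]))
print('t',round(s['clock'],2),'p',p.round(4),'az',az.round(2),'tilt',r[:,2].round(4),'q',np.degrees(s['joint_positions']).round(1),'F',s['contact_force'].round(1),'M',s['ft_torque'].round(2),'w',round(s['gripper_width'],4))
if len(sys.argv)>4:
    x,y,z,a=map(float,sys.argv[1:5]); a=np.radians(a)
    T=np.array([[np.cos(a),np.sin(a),0],[np.sin(a),-np.cos(a),0],[0,0,-1]])
    print('shift cm',(r.T@(np.array([x,y,z])-p)*100).round(2),'turn',R.from_matrix(r.T@T).as_rotvec().round(3))
E
python3 mv.py .5375 -.3225 .20 74
```

```text
t 0.1 p [ 0.1394 -0.5574  0.2379] az 14.02 tilt [-0.      0.0015 -1.    ] q [-87.8  10.4  92.1   0.   77.6 -11.8] F [ 0.9 -0.3  0.4] M [-0.05 -0.02 -0.03] w 0.0878
shift cm [ 44.32 -13.13   3.83] turn [-1.000e-03 -1.000e-03 -1.047e+00]
```

{"api": "carry_out", "payload": {"commands": [[0,0,-1.05,44.3,-13.2,4,5],[0,0,-1.05,44.3,-13.2,4,5],[0,0,-1.05,44.3,-13.2,4,5],[0,0,-1.05,44.3,-13.2,4,5],[0,0,-1.05,44.3,-13.2,4,5],[0,0,-1.05,44.3,-13.2,4,5],[0,0,-1.05,44.3,-13.2,4,5],[0,0,-1.05,44.3,-13.2,4,5]]}}

```text
clock: 0.77
tool_pos: [0.4265, -0.3871, 0.2095]
eef_rot: [-2.546, -1.839, 0.0]
contact_force: [-0.1, -0.6, -0.0]
gripper_width: 0.0502
```

```bash
python3 mv.py .5375 -.3225 .20 74
```

```text
t 0.77 p [ 0.4265 -0.3871  0.2095] az 71.67 tilt [-4.e-04  4.e-04 -1.e+00] q [-54.   12.1  93.6  -0.   74.4 -35.7] F [-0.1 -0.6 -0. ] M [ 0.02 -0.07  0.01] w 0.0502
shift cm [9.62 8.5  0.95] turn [-0.    -0.    -0.041]
```

{"api": "carry_out", "payload": {"commands": [[0,0,-0.04,9.6,8.5,1,5],[0,0,-0.04,9.6,8.5,1,5],[0,0,-0.04,9.6,8.5,1,5],[0,0,-0.04,9.6,8.5,1,5],[0,0,-0.04,9.6,8.5,1,5],[0,0,-0.04,9.6,8.5,1,5],[0,0,-0.04,9.6,8.5,1,5]]}}

```text
clock: 1.35
tool_pos: [0.5354, -0.3257, 0.1997]
eef_rot: [-2.516, -1.881, 0.001]
contact_force: [-0.2, 0.2, -0.0]
gripper_width: 0.0498
```

```bash
python3 mv.py .5375 -.3225 .15 74;  python3 - <<'E'
from h import *
from bench import cams
g=lambda i:np.clip(255*(i/255.)**.5*1.3-40,0,255).astype(np.uint8)
s=cams.read_camera('scene')['color'];t=cams.read_camera('top')['color']
a=crop(g(s),80,140,170,240,6,'pics/e1.png');b=crop(g(s),250,170,420,270,3,'pics/e2.png')
cv2.imwrite('pics/e3.png',t)
E
```

```text
t 1.35 p [ 0.5354 -0.3257  0.1997] az 73.56 tilt [-8.e-04  1.e-04 -1.e+00] q [-42.1  18.8  86.3  -0.   74.9 -25.7] F [-0.2  0.2 -0. ] M [-0.01 -0.04  0.07] w 0.0498
shift cm [0.36 0.11 4.97] turn [-0.001  0.    -0.008]
```

View pics/e1.png

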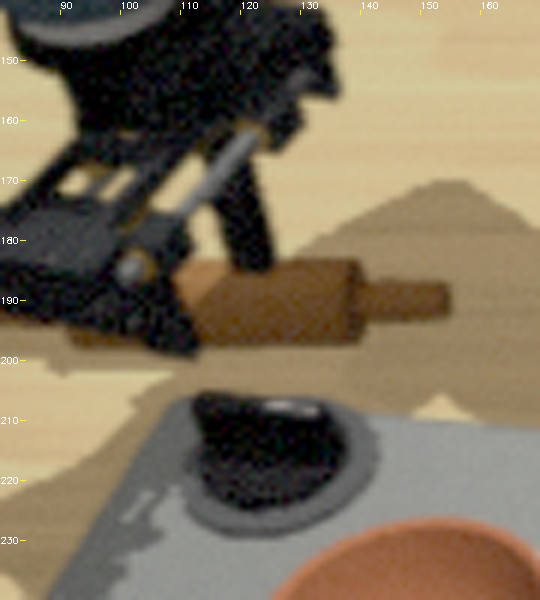

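View pics/e3.png

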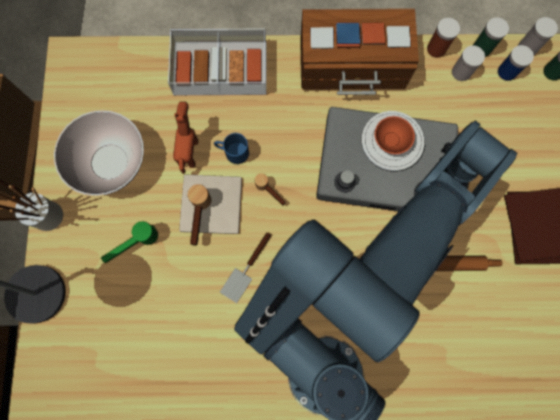

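{"api": "carry_out", "payload": {"commands": [[0,0,-0.01,0.3,0.1,3,5],[0,0,-0.01,0.3,0.1,5,5],[0,0,-0.01,0.3,0.1,6,5],[0,0,-0.01,0.3,0.1,7,5],[0,0,-0.01,0.3,0.1,8,5],[0,0,-0.01,0.3,0.1,8,5],[0,0,-0.01,0.3,0.1,8,5]]}}

```text
clock: 2.03
tool_pos: [0.5381, -0.3227, 0.12]
eef_rot: [-2.506, -1.894, 0.0]
contact_force: [0.3, -0.0, -0.6]
gripper_width: 0.0501
```

```bash
python3 mv.py .5375 -.3225 .119 74;  python3 - <<'E'
from h import *
from bench import cams
g=lambda i:np.clip(255*(i/255.)**.5*1.3-40,0,255).astype(np.uint8)
s=cams.read_camera('scene')['color']
a=crop(g(s),80,170,170,240,8,'pics/f1.png')
E
```

```text
t 2.03 p [ 0.5381 -0.3227  0.12  ] az 74.16 tilt [-1.e-04  1.e-04 -1.e+00] q [-41.8  23.9  89.4  -0.   66.7 -25.9] F [ 0.3 -0.  -0.6] M [-0.02 -0.07 -0.02] w 0.0501
shift cm [ 0.   -0.07  0.1 ] turn [-0.    -0.     0.003]
```

View pics/f1.png

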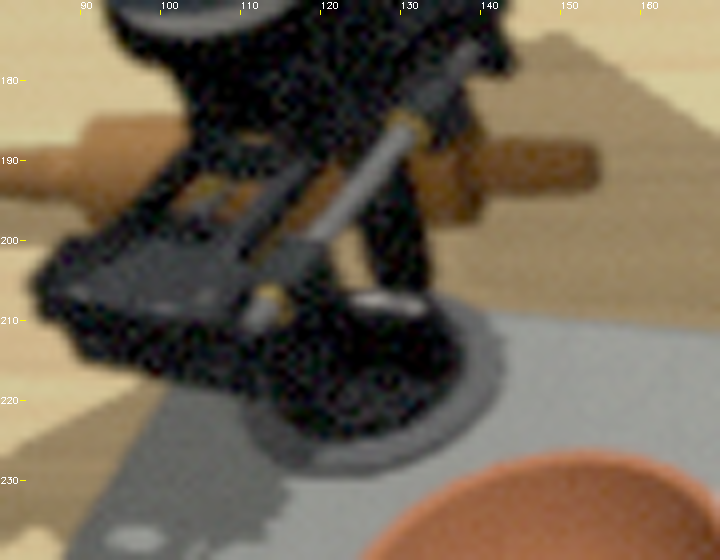

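The fingers straddle the bar, with the near finger at about (118,212) and the far one at about (130,203). Closing.

{"api": "carry_out", "payload": {"commands": [[0,0,0,0,0,0,2],[0,0,0,0,0,0,2],[0,0,0,0,0,0,1],[0,0,0,0,0,0,1],[0,0,0,0,0,0,1],[0,0,0,0,0,0,1]], "grip_force": 15}}

```text
clock: 2.58
tool_pos: [0.5388, -0.3227, 0.1203]
eef_rot: [2.505, 1.894, 0.001]
contact_force: [0.8, -0.8, 0.5]
gripper_width: 0.0138
```

```bash
python3 mv.py .5375 -.3225 .119 74
```

```text
t 2.58 p [ 0.5388 -0.3227  0.1203] az 74.19 tilt [ 1.4e-03 -8.0e-04 -1.0e+00] q [-41.7  23.9  89.4   0.   66.6 -25.9] F [ 0.8 -0.8  0.5] M [-0.22 -0.26  0.03] w 0.0138
shift cm [-0.02 -0.13  0.13] turn [0.002 0.    0.003]
```

{"api": "carry_out", "payload": {"commands": [[0,0,-0.1,0,0,0,1],[0,0,-0.2,0,0,0,1],[0,0,-0.3,0,0,0,1],[0,0,-0.4,0,0,0,1],[0,0,-0.5,0,0,0,1],[0,0,-0.6,0,0,0,1],[0,0,-0.7,0,0,0,1],[0,0,-0.8,0,0,0,1]]}}

```text
clock: 3.25
tool_pos: [0.5388, -0.3227, 0.1202]
eef_rot: [1.563, 2.723, 0.0]
contact_force: [2.5, -1.2, 0.5]
gripper_width: 0.014
```

```bash
python3 mv.py .5375 -.3225 .119 171.2
```

```text
t 3.25 p [ 0.5388 -0.3227  0.1202] az 120.29 tilt [ 1.4e-03 -7.0e-04 -1.0e+00] q [-41.7  23.9  89.4   0.   66.6 -72. ] F [ 2.5 -1.2  0.5] M [-0.19 -0.5  -0.04] w 0.014
shift cm [ 0.09 -0.1   0.12] turn [ 0.     0.002 -0.888]
```

Turning well; on toward the stop.

{"api": "carry_out", "payload": {"commands": [[0,0,-0.12,0,0,0,1],[0,0,-0.24,0,0,0,1],[0,0,-0.36,0,0,0,1],[0,0,-0.48,0,0,0,1],[0,0,-0.58,0,0,0,1],[0,0,-0.66,0,0,0,1],[0,0,-0.74,0,0,0,1],[0,0,-0.8,0,0,0,1]]}}

```text
clock: 3.92
tool_pos: [0.5389, -0.3227, 0.1203]
eef_rot: [0.38, 3.117, -0.001]
contact_force: [2.4, 0.0, -0.7]
gripper_width: 0.0138
```

```bash
python3 mv.py .5375 -.3225 .119 171.2
```

```text
t 3.92 p [ 0.5389 -0.3227  0.1203] az 166.08 tilt [ 1.4e-03 -7.0e-04 -1.0e+00] q [ -41.7   23.9   89.4    0.    66.6 -117.8] F [ 2.4  0.  -0.7] M [-0.09 -0.52 -0.04] w 0.0138
shift cm [ 0.14 -0.01  0.13] turn [-0.     0.002 -0.089]
```

{"api": "carry_out", "payload": {"commands": [[0,0,-0.05,0,0,0,1],[0,0,-0.08,0,0,0,1],[0,0,-0.11,0,0,0,1],[0,0,-0.14,0,0,0,1],[0,0,-0.16,0,0,0,1],[0,0,-0.16,0,0,0,1]]}}

```text
clock: 4.42
tool_pos: [0.5385, -0.3226, 0.1202]
eef_rot: [0.136, 3.138, -0.0]
contact_force: [0.8, -0.2, 0.7]
gripper_width: 0.0148
```

```bash
python3 mv.py .5375 -.3225 .119 171.2
```

```text
t 4.42 p [ 0.5385 -0.3226  0.1202] az 175.03 tilt [ 6.e-04 -3.e-04 -1.e+00] q [ -41.7   23.9   89.4    0.    66.6 -126.8] F [ 0.8 -0.2  0.7] M [-0.01 -0.32 -0.41] w 0.0148
shift cm [0.1  0.   0.12] turn [-0.     0.001  0.067]
```

{"api": "carry_out", "payload": {"commands": [[0,0,0,0,0,0,5],[0,0,0,0,0,0,5],[0,0,0,0,0,0,5],[0,0,0,0,0,0,5],[0,0,0,0,0,-3,5],[0,0,0,0,0,-7,5],[0,0,0,0,0,-11,5],[0,0,0,0,0,-14,5]]}}

```text
clock: 5.08
tool_pos: [0.5386, -0.3227, 0.2633]
eef_rot: [0.136, 3.137, -0.002]
contact_force: [0.1, -0.1, 0.2]
gripper_width: 0.0502
```

```bash
python3 mv.py .4715 .3935 .26 90;  python3 - <<'E'
from h import *
from bench import cams
g=lambda i:np.clip(255*(i/255.)**.5*1.3-40,0,255).astype(np.uint8)
s=cams.read_camera('scene')['color']
a=crop(g(s),80,170,170,240,8,'pics/g1.png')
E
```

```text
t 5.08 p [ 0.5386 -0.3227  0.2633] az 175.03 tilt [ 0.0018 -0.0017 -1.    ] q [ -41.7   15.8   82.6   -0.    81.4 -126.8] F [ 0.1 -0.1  0.2] M [ 0.05 -0.2   0.03] w 0.0502
shift cm [12.9  70.77  0.2 ] turn [0.    0.003 1.484]
```

View pics/g1.png

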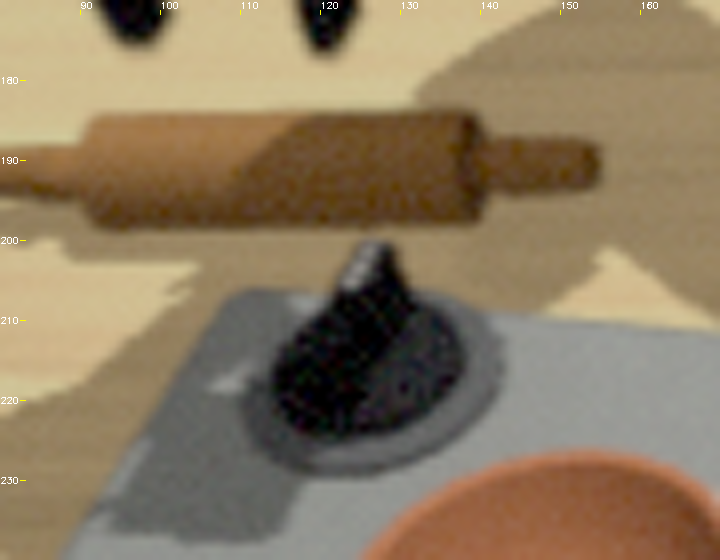

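```bash
python3 - <<'E'
from h import *
print('head',atz('top',197.4,193.8,.108),atz('scene',374.4,213.2,.108))
a=atz('top',171/6+169.6,280/6+159.6,.077);b=atz('top',147/6+169.6,490/6+159.6,.077);print(a,b,np.degrees(np.arctan2((b-a)[1],(b-a)[0])))
h=atz('top',197.4,193.8,.108); print('head->b',np.degrees(np.arctan2((b-h)[1],(b-h)[0])))
a=atz('scene',444/5+279.6,92/5+169.6,.077);b=atz('scene',455/5+279.6,175/5+169.6,.077);print(a,b,np.degrees(np.arctan2((a-b)[1],(a-b)[0])))
print('handle end tri',tri((444/5+279.6,88/5+169.6),(146/6+169.6,505/6+159.6)))
print('pin',atz('top',347.2,176.4,.16),atz('scene',212.4,210.8,.16))
E
```

```text
head [0.54080282 0.38648409 0.108     ] [0.54687732 0.38810914 0.108     ]
[0.50863898 0.38833839 0.077     ] [0.39901026 0.39755477 0.077     ] 175.19450049717582
head->b 175.53559871484413
[0.40266225 0.40133494 0.077     ] [0.47879483 0.3944253  0.077     ] 174.81416322302002
handle end tri (array([0.39259052, 0.4012801 , 0.07136343]), np.float64(0.8427610759865729))
pin [ 0.57742466 -0.06714381  0.16      ] [ 0.57941422 -0.06459542  0.16      ]
```

{"api": "carry_out", "payload": {"commands": [[0,0,0,3,70,-3,5],[0,0,0,3,70,-3,5],[0,0,0,3,70,-3,5],[0,0,0,3,70,-3,5],[0,0,0,3,70,-3,5],[0,0,0,3,70,-3,5],[0,0,0,3,70,-3,5],[0,0,0,3,70,-3,5]]}}

```text
clock: 5.8
tool_pos: [0.5524, 0.0123, 0.2742]
eef_rot: [0.137, 3.138, -0.0]
contact_force: [1.1, 0.4, 0.6]
gripper_width: 0.0497
```

```bash
python3 mv.py .4715 .3935 .20 175.5
```

```text
t 5.8 p [0.5524 0.0123 0.2742] az 175.01 tilt [ 1.e-04 -0.e+00 -1.e+00] q [-11.    5.8  93.   -0.   81.1 -96. ] F [1.1 0.4 0.6] M [ 0.05 -0.18  0.01] w 0.0497
shift cm [11.38 37.27  7.42] turn [-0.     0.    -0.009]
```

{"api": "carry_out", "payload": {"commands": [[0,0,0,11.1,37.3,8,5],[0,0,0,11.1,37.3,8,5],[0,0,0,11.1,37.3,8,5],[0,0,0,11.1,37.3,8,5],[0,0,0,11.1,37.3,8,5],[0,0,0,11.1,37.3,8,5],[0,0,0,11.1,37.3,8,5],[0,0,0,11.1,37.3,8,5]]}}

```text
clock: 6.47
tool_pos: [0.4863, 0.332, 0.2066]
eef_rot: [0.136, 3.139, -0.0]
contact_force: [0.8, -0.5, 1.1]
gripper_width: 0.0498
```

{"api": "carry_out", "payload": {"commands": [[0,0,0,0,0,0,5],[0,0,0,0,0,0,5],[0,0,0,0,0,0,5],[0,0,0,0,0,0,5]]}}

```text
clock: 6.8
tool_pos: [0.4878, 0.3291, 0.2073]
eef_rot: [0.138, 3.138, -0.0]
contact_force: [0.8, 0.1, -0.2]
gripper_width: 0.05
```

```bash
python3 mv.py .4742 .3931 .047 175.2; python3 - <<'E'
from h import *
from bench import cams
g=lambda i:np.clip(255*(i/255.)**.5*1.3-40,0,255).astype(np.uint8)
s=cams.read_camera('scene')['color'];t=cams.read_camera('top')['color']
a=crop(g(s),310,120,430,260,4,'pics/i1.png')
cv2.imwrite('pics/top2.png',t)
b=crop(g(t),408,170,448,215,10,'pics/i2.png')
cv2.imwrite('pics/i3.png',np.hstack([cv2.resize(a,(480,450)),b][1:]))
E
```

```text
t 6.8 p [0.4878 0.3291 0.2073] az 174.96 tilt [ 4.e-04 -3.e-04 -1.e+00] q [ 22.5  13.7  91.9  -0.   74.4 -62.5] F [ 0.8  0.1 -0.2] M [-0.02 -0.19  0.01] w 0.05
shift cm [ 1.92  6.26 16.03] turn [-0.     0.    -0.004]
```

View pics/i1.png

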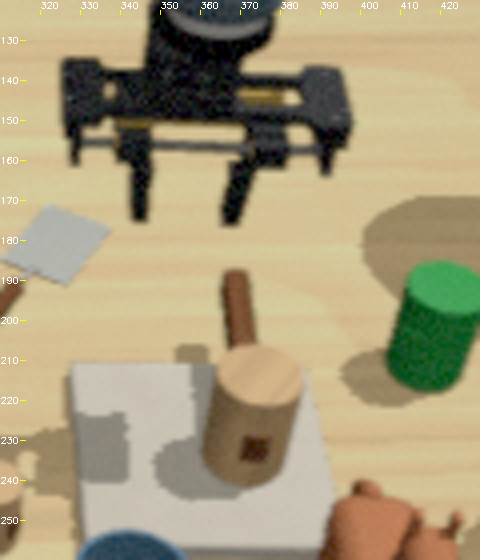

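View pics/i2.png

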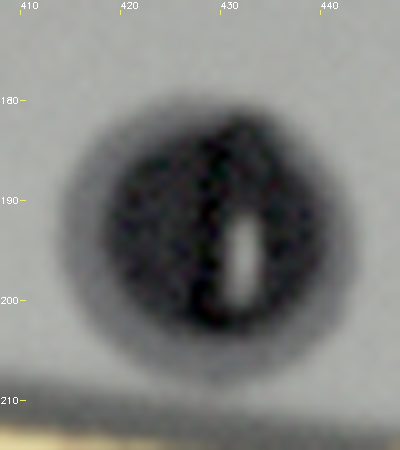

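View pics/top2.png

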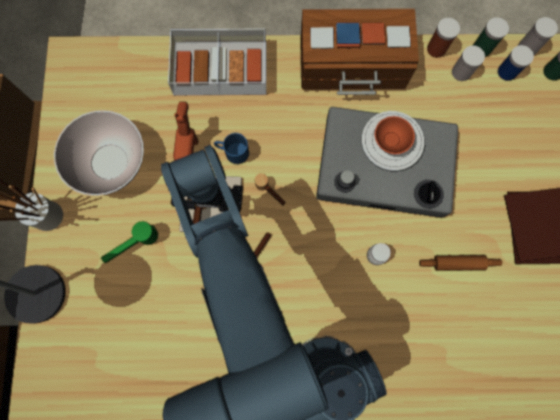

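```bash
python3 - <<'E'
from h import *
print(proj('scene',[.4878,.3291,.2073]))
a=atz('top',432.6,182.2,.144);b=atz('top',431,202,.144);print(a,b,np.degrees(np.arctan2((b-a)[1],(b-a)[0])))
a=atz('top',432,191.5,.144);b=atz('top',431.2,200.5,.144);print(a,b,np.degrees(np.arctan2((b-a)[1],(b-a)[0])))
E
```

```text
[[355.05146121 173.38981152]]
[ 0.56171008 -0.32589745  0.144     ] [ 0.50060285 -0.31642612  0.144     ] 171.1895335808761
[ 0.53286595 -0.32188198  0.144     ] [ 0.50519143 -0.31737308  0.144     ] 170.7463168587719
```

{"api": "carry_out", "payload": {"commands": [[0,0,0,1.9,6.2,3,5],[0,0,0,1.9,6.2,7,5],[0,0,0,1.9,6.2,10,5],[0,0,0,1.9,6.2,10,5],[0,0,0,1.9,6.2,10,5],[0,0,0,1.9,6.2,10,5]]}}

```text
clock: 7.4
tool_pos: [0.4749, 0.3928, 0.1085]
eef_rot: [0.138, 3.138, 0.0]
contact_force: [0.3, 0.1, 0.0]
gripper_width: 0.0498
```

```bash
python3 mv.py .4742 .3931 .047 175.2; python3 - <<'E'
from h import *
from bench import cams
g=lambda i:np.clip(255*(i/255.)**.5*1.3-40,0,255).astype(np.uint8)
s=cams.read_camera('scene')['color']
a=crop(g(s),310,120,430,260,4,'pics/j1.png')
E
```

```text
t 7.4 p [0.4749 0.3928 0.1085] az 174.95 tilt [ 9.e-04  2.e-04 -1.e+00] q [ 28.6  23.5  91.5  -0.   64.9 -56.4] F [0.3 0.1 0. ] M [ 0.05 -0.18  0.02] w 0.0498
shift cm [0.08 0.02 6.15] turn [ 0.     0.001 -0.004]
```

View pics/j1.png

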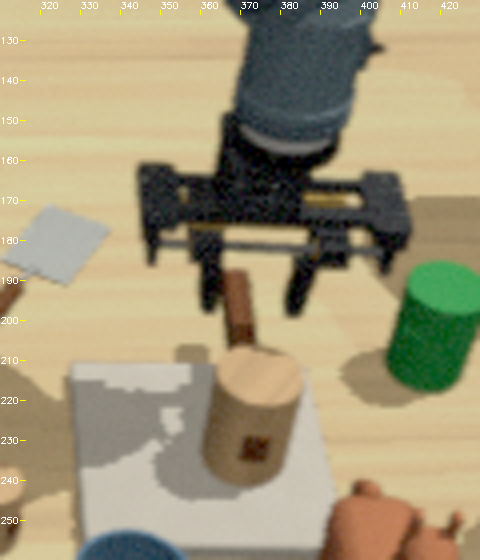

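The knob bar now measures an azimuth of 171.2°, exactly the off stop. The fingers at (360,198) and (382,199) straddle the handle line. Descending.

{"api": "carry_out", "payload": {"commands": [[0,0,0,0.1,0,2,5],[0,0,0,0.1,0,3.5,5],[0,0,0,0.1,0,5,5],[0,0,0,0.1,0,6.1,5],[0,0,0,0.1,0,6.1,5],[0,0,0,0.1,0,6.1,5]]}}

```text
clock: 7.95
tool_pos: [0.4737, 0.3936, 0.0475]
eef_rot: [0.137, 3.137, 0.001]
contact_force: [0.1, -0.1, 0.1]
gripper_width: 0.05
```

```bash
python3 mv.py .4742 .3931 .047 175.2; python3 - <<'E'
from h import *
from bench import cams
g=lambda i:np.clip(255*(i/255.)**.5*1.3-40,0,255).astype(np.uint8)
s=cams.read_camera('scene')['color']
a=crop(g(s),310,140,430,260,5,'pics/k1.png')
E
```

```text
t 7.95 p [0.4737 0.3936 0.0475] az 174.98 tilt [ 1.4e-03  7.0e-04 -1.0e+00] q [ 28.7  28.4  92.8  -0.   58.7 -56.3] F [ 0.1 -0.1  0.1] M [ 0.04 -0.18 -0.05] w 0.05
shift cm [-0.06 -0.04  0.05] turn [ 0.001  0.001 -0.004]
```

View pics/k1.png

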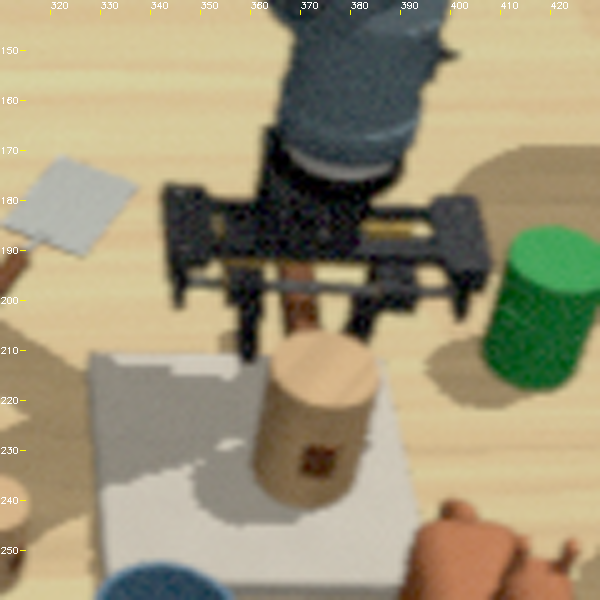

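{"api": "carry_out", "payload": {"commands": [[0,0,0,0,0,0,3],[0,0,0,0,0,0,2.5],[0,0,0,0,0,0,1.5],[0,0,0,0,0,0,1.5],[0,0,0,0,0,0,1.5],[0,0,0,0,0,0,1.5],[0,0,0,0,0,0,1.5]], "grip_force": 58}}

```text
clock: 8.58
tool_pos: [0.4729, 0.394, 0.0465]
eef_rot: [0.136, 3.138, 0.001]
contact_force: [-0.4, 1.5, 2.4]
gripper_width: 0.0213
```

{"api": "carry_out", "payload": {"commands": [[0,0,0,0,0,-0.5,1.5],[0,0,0,0,0,-1,1.5],[0,0,0,0,0,-2,1.5],[0,0,0,0,0,-3,1.5],[0,0,0,0,0,-4,1.5],[0,0,0,0,0,-5,1.5],[0,0,0,0,0,-5,1.5]]}}

```text
clock: 9.17
tool_pos: [0.4743, 0.3946, 0.0994]
eef_rot: [0.136, 3.135, 0.004]
contact_force: [1.0, 0.7, -5.0]
gripper_width: 0.0216
```

```bash
python3 mv.py .4742 .3931 .047 175.2; python3 - <<'E'
from h import *
from bench import cams
g=lambda i:np.clip(255*(i/255.)**.5*1.3-40,0,255).astype(np.uint8)
s=cams.read_camera('scene')['color']
a=crop(g(s),310,130,430,250,5,'pics/l1.png')
E
```

```text
t 9.17 p [0.4743 0.3946 0.0994] az 175.03 tilt [ 0.0042  0.0023 -1.    ] q [ 28.7  24.1  91.9   0.   63.7 -56.3] F [ 1.   0.7 -5. ] M [0.12 0.02 0.03] w 0.0216
shift cm [ 0.02 -0.16  5.24] turn [ 0.003  0.004 -0.003]
```

View pics/l1.png

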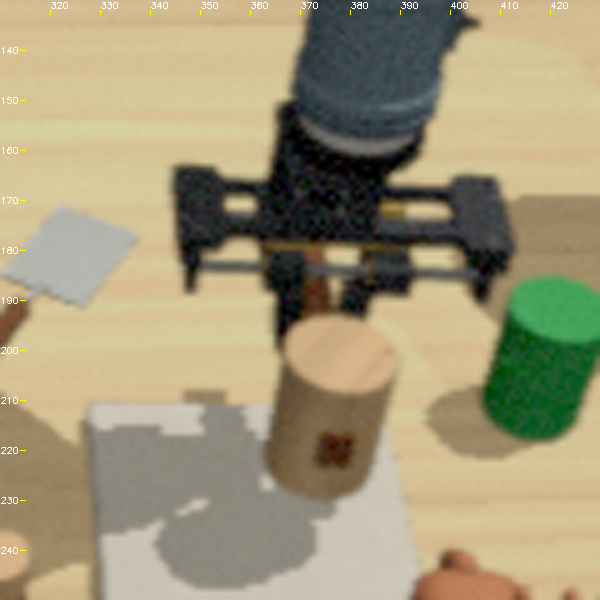

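{"api": "carry_out", "payload": {"commands": [[0,0,0,0,0,-2,1.5],[0,0,0,0,0,-5,1.5],[0,0,0,0,0,-8,1.5],[0,0,0,0,0,-11,1.5],[0,0,0,0,0,-12.5,1.5],[0,0,0,0,0,-13,1.5],[0,0,0,0,0,-13,1.5]]}}

```text
clock: 9.8
tool_pos: [0.4732, 0.3939, 0.2273]
eef_rot: [0.136, 3.137, 0.002]
contact_force: [-1.3, 0.6, -4.9]
gripper_width: 0.0215
```

```bash
python3 mv.py .507 -.0593 .23 175.03
```

```text
t 9.8 p [0.4732 0.3939 0.2273] az 175.03 tilt [ 0.0021  0.0012 -1.    ] q [ 28.7  15.9  86.7   0.   77.2 -56.3] F [-1.3  0.6 -4.9] M [ 0.03  0.1  -0.01] w 0.0215
shift cm [ -7.3  -44.86  -0.32] turn [ 0.001  0.002 -0.   ]
```

{"api": "carry_out", "payload": {"commands": [[0,0,0,-0.3,-2,0,1.5],[0,0,0,-0.8,-5,0,1.5],[0,0,0,-1.4,-8.5,-0.3,1.5],[0,0,0,-2,-12,-0.3,1.5],[0,0,0,-2.6,-15.5,-0.3,1.5],[0,0,0,-3.1,-19,-0.3,1.5],[0,0,0,-3.5,-21.5,-0.3,1.5],[0,0,0,-3.6,-22.5,-0.3,1.5]]}}

```text
clock: 10.47
tool_pos: [0.4879, 0.163, 0.2266]
eef_rot: [-0.141, -3.134, 0.003]
contact_force: [0.1, -0.8, -4.5]
gripper_width: 0.0217
```

{"api": "carry_out", "payload": {"commands": [[0,0,0,-0.3,-2,0,1.5],[0,0,0,-0.8,-5,0,1.5],[0,0,0,-1.4,-8.5,0,1.5],[0,0,0,-2,-12,0,1.5],[0,0,0,-2.6,-15.5,0,1.5],[0,0,0,-3.1,-18.5,0,1.5],[0,0,0,-3.5,-21.5,0,1.5],[0,0,0,-3.6,-22.3,0,1.5]]}}

```text
clock: 11.13
tool_pos: [0.5049, -0.0623, 0.2273]
eef_rot: [-0.141, -3.136, 0.002]
contact_force: [-0.9, 0.1, -4.4]
gripper_width: 0.0215
```

{"api": "carry_out", "payload": {"commands": [[0,0,0,0,0,0,1.5],[0,0,0,0,0,0,1.5],[0,0,0,0,0,0,1.5]]}}

```text
clock: 11.38
tool_pos: [0.505, -0.0574, 0.2282]
eef_rot: [-0.135, -3.137, -0.002]
contact_force: [0.5, 0.2, -5.0]
gripper_width: 0.0216
```

```bash
python3 mv.py .507 -.0593 .23 175.03; python3 - <<'E'
from h import *
from bench import cams
g=lambda i:np.clip(255*(i/255.)**.5*1.3-40,0,255).astype(np.uint8)
s=cams.read_camera('scene')['color'];t=cams.read_camera('top')['color']
a=crop(g(s),150,120,270,240,5,'pics/m1.png')
b=crop(g(t),290,120,410,240,5,'pics/m2.png')
E
```

```text
t 11.38 p [ 0.505  -0.0574  0.2282] az 175.08 tilt [-0.0017  0.0013 -1.    ] q [ -19.9    2.4  102.1    0.    75.6 -105. ] F [ 0.5  0.2 -5. ] M [ 0.07  0.14 -0.01] w 0.0216
shift cm [-0.21 -0.17 -0.18] turn [ 0.001 -0.002  0.001]
```

View pics/m1.png

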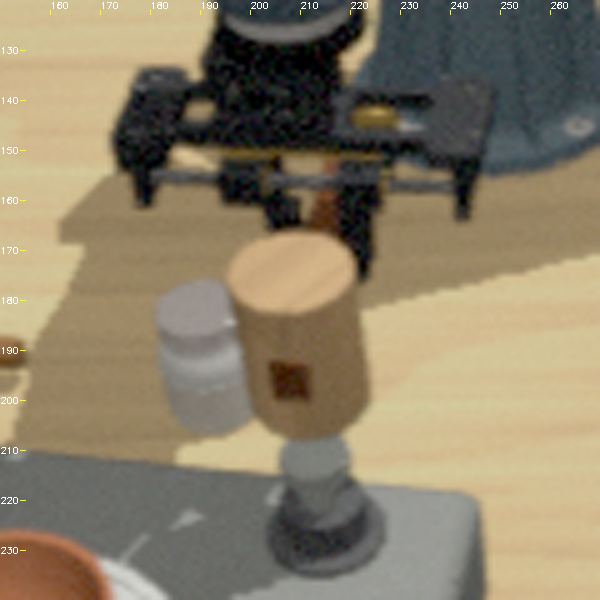

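View pics/m2.png

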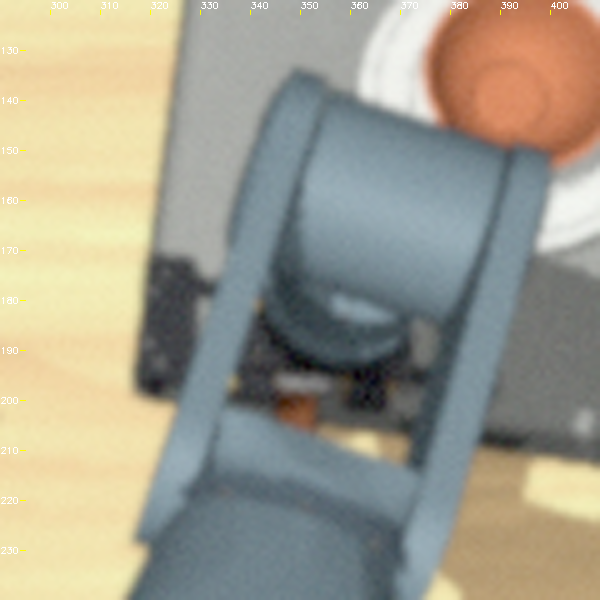

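```bash
python3 - <<'E'
from h import *
print(atz('scene',208,174,.289),atz('scene',212.4,210.8,.16),proj('scene',[.576,-.064,.289]),proj('scene',[.578,-.066,.16]))
E
```

```text
[ 0.58122961 -0.06002803  0.289     ] [ 0.57941422 -0.06459542  0.16      ] [[206.61690047 172.68344201]] [[211.92936233 210.44119428]]
```

{"api": "carry_out", "payload": {"commands": [[0,0,0,0,-0.35,1,1.5],[0,0,0,0,-0.35,2,1.5],[0,0,0,0,-0.35,3,1.5],[0,0,0,0,-0.35,3.5,1.5],[0,0,0,0,-0.35,4,1.5],[0,0,0,0,-0.35,4.4,1.5],[0,0,0,0,-0.35,4.4,1.5]]}}

```text
clock: 12.07
tool_pos: [0.5053, -0.0622, 0.1847]
eef_rot: [0.136, 3.139, 0.001]
contact_force: [-1.4, 0.5, -1.0]
gripper_width: 0.0214
```

```bash
python3 mv.py .507 -.0593 .171 175.03; python3 - <<'E'
from h import *
from bench import cams
g=lambda i:np.clip(255*(i/255.)**.5*1.3-40,0,255).astype(np.uint8)
s=cams.read_camera('scene')['color']
a=crop(g(s),150,120,270,240,5,'pics/n1.png')
E
```

```text
t 12.07 p [ 0.5053 -0.0622  0.1847] az 175.03 tilt [ 0.e+00  4.e-04 -1.e+00] q [ -20.4    5.2  104.5    0.    70.3 -105.4] F [-1.4  0.5 -1. ] M [0.27 0.1  0.08] w 0.0214
shift cm [-0.14  0.31  1.37] turn [ 0.  0. -0.]
```

View pics/n1.png

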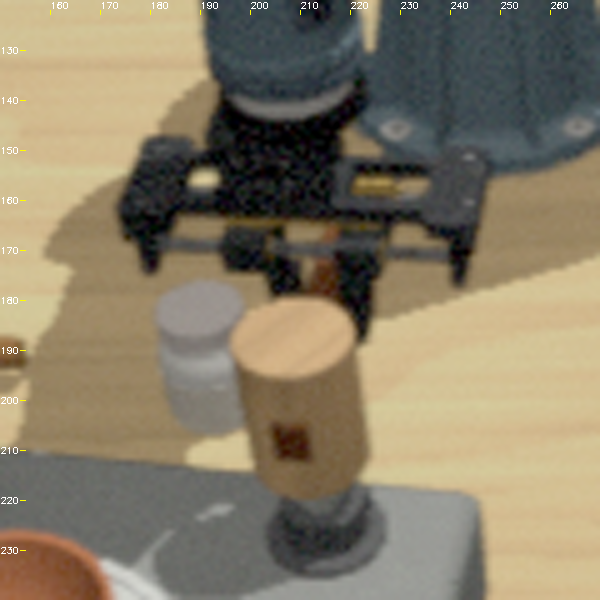

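{"api": "carry_out", "payload": {"commands": [[0,0,0,0,0,0.4,1.5],[0,0,0,0,0,0.7,1.5],[0,0,0,0,0,1,1.5],[0,0,0,0,0,1.2,1.5],[0,0,0,0,0,1.3,1.5]]}}

```text
clock: 12.53
tool_pos: [0.5058, -0.0626, 0.1722]
eef_rot: [0.136, 3.137, -0.0]
contact_force: [-0.1, 1.1, 2.9]
gripper_width: 0.0217
```

```bash
python3 mv.py .507 -.0593 .171 175.03; python3 - <<'E'
from h import *
from bench import cams
g=lambda i:np.clip(255*(i/255.)**.5*1.3-40,0,255).astype(np.uint8)
s=cams.read_camera('scene')['color']
a=crop(g(s),150,120,270,240,5,'pics/n2.png')
E
```

```text
t 12.53 p [ 0.5058 -0.0626  0.1722] az 175.02 tilt [ 1.3e-03 -3.0e-04 -1.0e+00] q [ -20.4    6.1  105.1    0.    68.8 -105.4] F [-0.1  1.1  2.9] M [ 0.21 -0.14  0.04] w 0.0217
shift cm [-0.09  0.34  0.12] turn [-0.     0.001 -0.   ]
```

View pics/n2.png

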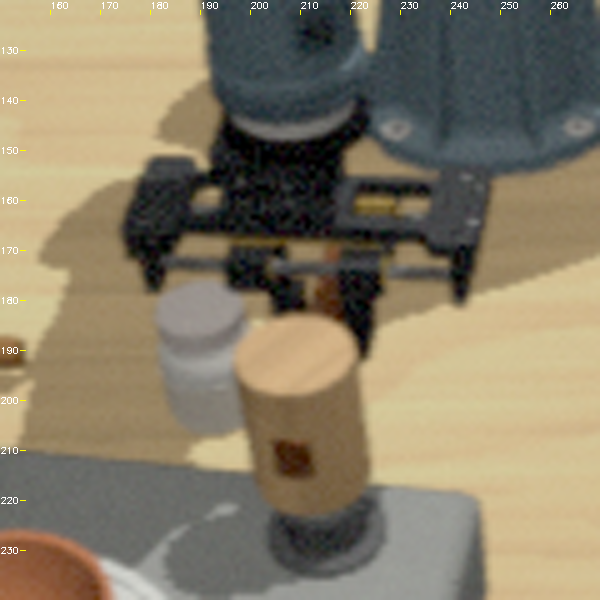

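{"api": "carry_out", "payload": {"commands": [[0,0,0,0,0,0.15,1.5],[0,0,0,0,0,0.3,1.5],[0,0,0,0,0,0.4,1.5],[0,0,0,0,0,0.4,1.5]]}}

```text
clock: 12.92
tool_pos: [0.5054, -0.0626, 0.1694]
eef_rot: [0.136, 3.138, -0.001]
contact_force: [-5.8, 2.6, 12.6]
gripper_width: 0.0216
```

```bash
python3 mv.py .507 -.0593 .171 175.03
```

```text
t 12.92 p [ 0.5054 -0.0626  0.1694] az 175.04 tilt [ 3.e-04 -5.e-04 -1.e+00] q [ -20.4    6.3  105.2   -0.    68.5 -105.4] F [-5.8  2.6 12.6] M [0.38 0.46 0.06] w 0.0216
shift cm [-0.13  0.34 -0.16] turn [-0.001  0.     0.   ]
```

{"api": "carry_out", "payload": {"commands": [[0,0,0,0,0,0.1,1.5],[0,0,0,0,0,0.2,1.5],[0,0,0,0,0,0.2,1.5]]}}

```text
clock: 13.17
tool_pos: [0.5045, -0.0625, 0.1675]
eef_rot: [-0.136, -3.137, 0.001]
contact_force: [-11.5, 2.4, 17.1]
gripper_width: 0.0213
```

```bash
python3 mv.py .507 -.0593 .171 175.03; python3 - <<'E'
from h import *
from bench import cams
g=lambda i:np.clip(255*(i/255.)**.5*1.3-40,0,255).astype(np.uint8)
s=cams.read_camera('scene')['color']
a=crop(g(s),150,120,270,240,5,'pics/n3.png')
E
```

```text
t 13.17 p [ 0.5045 -0.0625  0.1675] az 175.05 tilt [-1.7e-03 -4.0e-04 -1.0e+00] q [-2.040e+01  6.400e+00  1.053e+02 -1.000e-01  6.840e+01 -1.055e+02] F [-11.5   2.4  17.1] M [0.41 1.07 0.07] w 0.0213
shift cm [-0.22  0.34 -0.35] turn [-0.001 -0.002  0.   ]
```

View pics/n3.png

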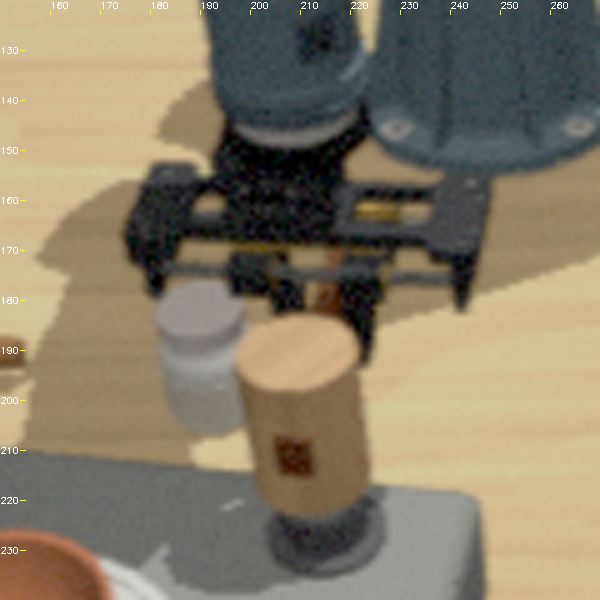

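{"api": "carry_out", "payload": {"commands": [[0,0,0,0,0,-0.5,1.5],[0,0,0,0,0,-1.5,1.5],[0,0,0,0,0,-3,1.5],[0,0,0,0,0,-4.5,1.5],[0,0,0,0,0,-6,1.5],[0,0,0,0,0,-6,1.5],[0,0,0,0,0,-6,1.5]]}}

```text
clock: 13.8
tool_pos: [0.5053, -0.0625, 0.2261]
eef_rot: [0.136, 3.138, -0.0]
contact_force: [0.3, -0.2, -5.5]
gripper_width: 0.0214
```

```bash
python3 mv.py .4732 .394 .23 175.03; python3 - <<'E'
from h import *
from bench import cams
g=lambda i:np.clip(255*(i/255.)**.5*1.3-40,0,255).astype(np.uint8)
s=cams.read_camera('scene')['color']
a=crop(g(s),150,120,270,240,5,'pics/n4.png')
E
```

```text
t 13.8 p [ 0.5053 -0.0625  0.2261] az 175.02 tilt [ 5.e-04 -3.e-04 -1.e+00] q [ -20.4    2.5  102.2   -0.    75.2 -105.4] F [ 0.3 -0.2 -5.5] M [0.12 0.12 0.01] w 0.0214
shift cm [ 7.16 45.2  -0.4 ] turn [-0.  0. -0.]
```

View pics/n4.png

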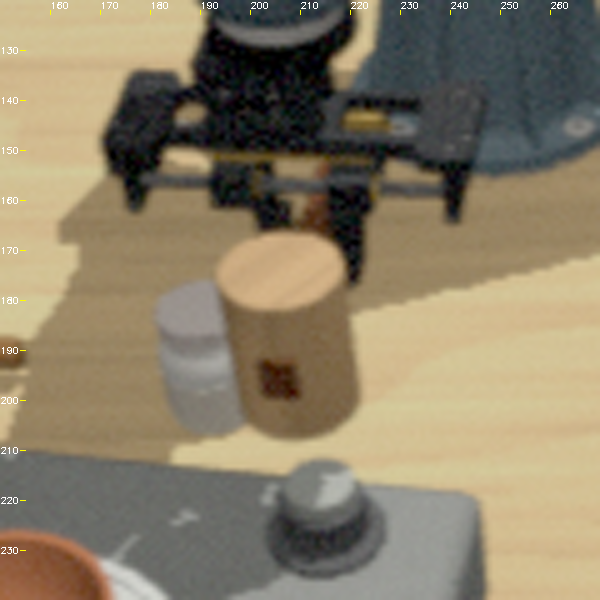

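```bash
python3 - <<'E'
from h import *
for z in (.136,.142,.148,.16): print(z,proj('scene',[.5785,-.0655,z]))
E
```

```text
0.136 [[213.13914412 216.82934872]]
0.142 [[212.88154882 215.28177725]]
0.148 [[212.62199587 213.72244462]]
0.16 [[212.09692702 210.56795544]]
```

{"api": "carry_out", "payload": {"commands": [[0,0,0,0.3,2,-0.3,1.5],[0,0,0,0.8,5,-0.3,1.5],[0,0,0,1.4,8.5,-0.3,1.5],[0,0,0,2,12,-0.3,1.5],[0,0,0,2.6,15.5,-0.3,1.5],[0,0,0,3.1,19,-0.3,1.5],[0,0,0,3.5,21.5,-0.3,1.5],[0,0,0,3.6,22.5,-0.3,1.5]]}}

```text
clock: 14.52
tool_pos: [0.487, 0.168, 0.2273]
eef_rot: [-0.132, -3.135, -0.001]
contact_force: [0.7, 0.4, -5.0]
gripper_width: 0.0211
```

{"api": "carry_out", "payload": {"commands": [[0,0,0,0.3,2,0,1.5],[0,0,0,0.8,5,0,1.5],[0,0,0,1.4,8.5,0,1.5],[0,0,0,2,12,0,1.5],[0,0,0,2.6,15.5,0,1.5],[0,0,0,3.1,19,0,1.5],[0,0,0,3.5,21.8,0,1.5],[0,0,0,3.6,22.7,0,1.5]]}}

```text
clock: 15.18
tool_pos: [0.4714, 0.3972, 0.2272]
eef_rot: [-0.132, -3.136, -0.0]
contact_force: [0.1, 1.1, -5.5]
gripper_width: 0.0215
```

{"api": "carry_out", "payload": {"commands": [[0,0,0,0,0,0,1.5],[0,0,0,0,0,0,1.5],[0,0,0,0,0,0,1.5]]}}

```text
clock: 15.43
tool_pos: [0.4728, 0.3925, 0.2282]
eef_rot: [-0.138, -3.137, 0.002]
contact_force: [-0.2, -0.4, -4.6]
gripper_width: 0.0212
```

```bash
python3 mv.py .4732 .394 .047 175.03; python3 - <<'E'
from h import *
from bench import cams
g=lambda i:np.clip(255*(i/255.)**.5*1.3-40,0,255).astype(np.uint8)
s=cams.read_camera('scene')['color'];t=cams.read_camera('top')['color']
a=crop(g(s),330,110,430,250,5,'pics/o1.png')
b=crop(g(t),320,150,370,210,8,'pics/o2.png')
c=crop(g(s),180,190,240,240,8,'pics/o3.png')
E
```

```text
t 15.43 p [0.4728 0.3925 0.2282] az 174.96 tilt [-0.0014 -0.0015 -1.    ] q [ 28.7  15.9  86.6  -0.   77.6 -56.3] F [-0.2 -0.4 -4.6] M [ 0.02  0.11 -0.01] w 0.0212
shift cm [-0.05  0.18 18.12] turn [-0.002 -0.001 -0.001]
```

View pics/o1.png

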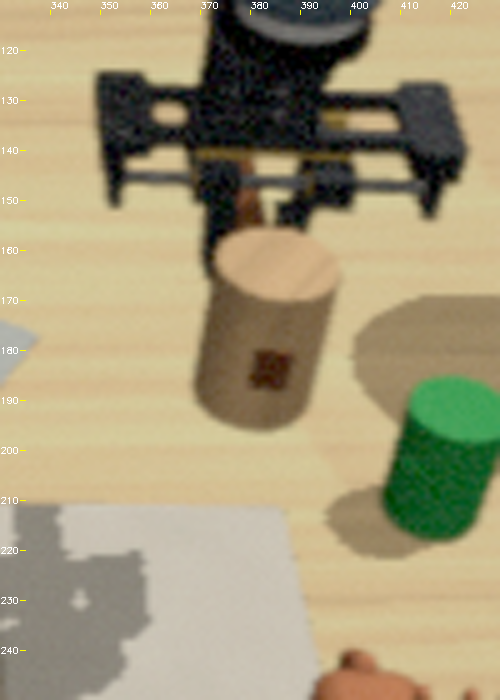

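View pics/o2.png

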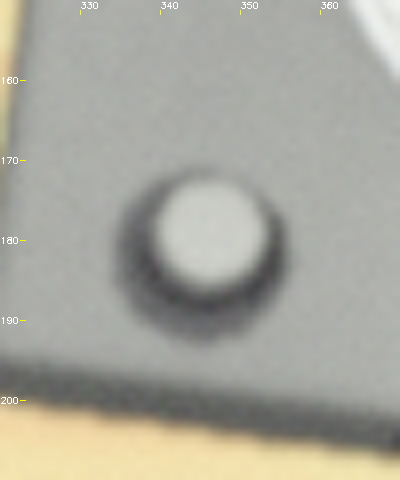

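View pics/o3.png

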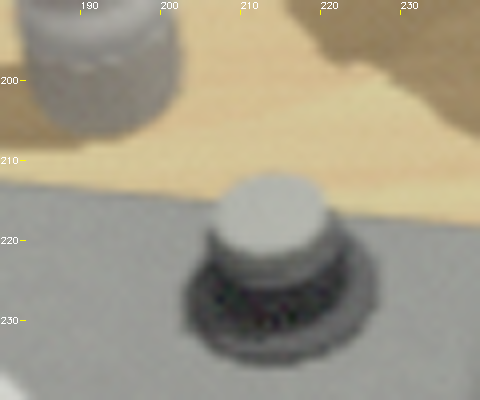

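```bash
python3 - <<'E'
from h import *
print(tri((213.5,216.2),(346,178.4)))
E
```

```text
(array([ 0.57749241, -0.06534975,  0.13749749]), np.float64(0.3701679803435809))
```

{"api": "carry_out", "payload": {"commands": [[0,0,0,0,0.15,2,1.5],[0,0,0,0,0.15,5,1.5],[0,0,0,0,0.15,8.5,1.5],[0,0,0,0,0.15,12,1.5],[0,0,0,0,0.15,14.5,1.5],[0,0,0,0,0.15,16,1.5],[0,0,0,0,0.15,16.8,1.5],[0,0,0,0,0.15,16.8,1.5]]}}

```text
clock: 16.2
tool_pos: [0.4721, 0.394, 0.0592]
eef_rot: [-0.138, -3.135, 0.003]
contact_force: [-0.1, -1.0, -4.8]
gripper_width: 0.0213
```

{"api": "carry_out", "payload": {"commands": [[0,0,0,0,0,0.3,1.5],[0,0,0,0,0,0.6,1.5],[0,0,0,0,0,0.8,1.5],[0,0,0,0,0,0.9,1.5]]}}

```text
clock: 16.53
tool_pos: [0.4735, 0.3959, 0.053]
eef_rot: [0.136, 3.137, 0.001]
contact_force: [-0.3, -0.3, -4.9]
gripper_width: 0.0211
```

```bash
python3 mv.py .4732 .394 .047 175.03; python3 - <<'E'
from h import *
from bench import cams
g=lambda i:np.clip(255*(i/255.)**.5*1.3-40,0,255).astype(np.uint8)
s=cams.read_camera('scene')['color']
a=crop(g(s),310,140,430,260,5,'pics/p1.png')
E
```

```text
t 16.53 p [0.4735 0.3959 0.053 ] az 175.03 tilt [ 1.5e-03  8.0e-04 -1.0e+00] q [ 28.9  28.1  92.6  -0.   59.3 -56.1] F [-0.3 -0.3 -4.9] M [ 0.05  0.13 -0.  ] w 0.0211
shift cm [ 0.01 -0.19  0.6 ] turn [ 0.001  0.001 -0.   ]
```

View pics/p1.png

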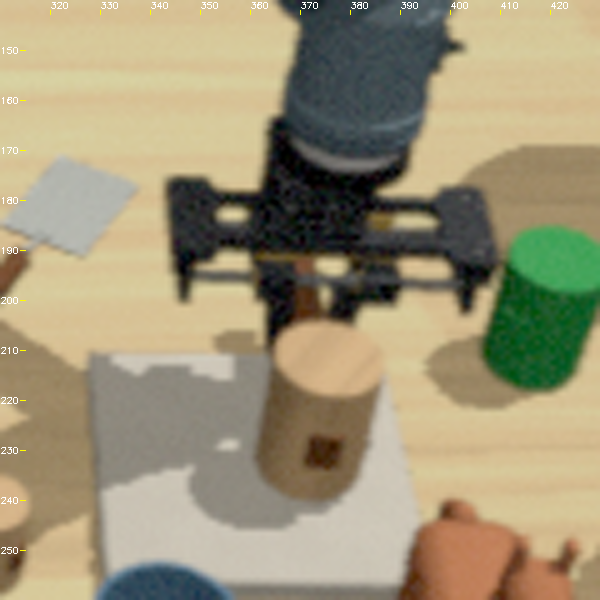

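{"api": "carry_out", "payload": {"commands": [[0,0,0,0,-0.2,0.2,1.5],[0,0,0,0,-0.2,0.4,1.5],[0,0,0,0,-0.2,0.6,1.5],[0,0,0,0,-0.2,0.6,1.5]]}}

```text
clock: 16.92
tool_pos: [0.4726, 0.3936, 0.0458]
eef_rot: [-0.136, -3.139, 0.0]
contact_force: [-0.0, -0.8, -4.3]
gripper_width: 0.0213
```

```bash
python3 mv.py .4732 .394 .047 175.03
```

```text
t 16.92 p [0.4726 0.3936 0.0458] az 175.03 tilt [-1.e-04 -0.e+00 -1.e+00] q [ 28.7  28.5  92.9   0.   58.6 -56.3] F [-0.  -0.8 -4.3] M [0.08 0.09 0.04] w 0.0213
shift cm [-0.05  0.04 -0.12] turn [-0. -0. -0.]
```

{"api": "carry_out", "payload": {"commands": [[0,0,0,0,0,0.1,1.5],[0,0,0,0,0,0.2,1.5],[0,0,0,0,0,0.2,1.5]]}}

```text
clock: 17.17
tool_pos: [0.4725, 0.3939, 0.0453]
eef_rot: [-0.136, -3.138, 0.0]
contact_force: [-5.2, -3.1, 7.2]
gripper_width: 0.0214
```

```bash
python3 mv.py .4732 .394 .047 175.03
```

```text
t 17.17 p [0.4725 0.3939 0.0453] az 175.04 tilt [-3.e-04 -1.e-04 -1.e+00] q [ 28.8  28.6  92.9   0.   58.6 -56.3] F [-5.2 -3.1  7.2] M [-0.47  0.76 -0.06] w 0.0214
shift cm [-0.07  0.02 -0.17] turn [-0. -0.  0.]
```

{"api": "carry_out", "payload": {"commands": [[0,0,0,0,0,-0.1,1.5],[0,0,0,0,0,-0.1,1.5],[0,0,0,0,0,-0.1,2.4],[0,0,0,0,0,-0.1,2.8],[0,0,0,0,0,-0.1,3.5],[0,0,0,0,0,-0.1,5],[0,0,0,0,0,-0.1,5],[0,0,0,0,0,-0.1,5]], "grip_force": 20}}

```text
clock: 17.83
tool_pos: [0.4728, 0.3937, 0.0451]
eef_rot: [0.136, 3.138, 0.0]
contact_force: [-0.4, 0.1, -0.3]
gripper_width: 0.0496
```

{"api": "carry_out", "payload": {"commands": [[0,0,0,0,0,-1,5],[0,0,0,0,0,-3,5],[0,0,0,0,0,-6,5],[0,0,0,0,0,-10,5],[0,0,0,0,0,-13,5],[0,0,0,5,0,-15,5],[0,0,0,9,0,-17,5],[0,0,0,12,0,-18,5]]}}

```text
clock: 18.5
tool_pos: [0.3573, 0.4036, 0.2256]
eef_rot: [0.139, 3.137, 0.002]
contact_force: [-0.0, 0.7, -0.7]
gripper_width: 0.0497
```

{"api": "carry_out", "payload": {"commands": [[0,0,0,0,-4,-1,5],[0,0,0,0,-8,-2,5],[0,0,0,0,-12,-2,5],[0,0,0,0,-16,-2,5],[0,0,0,0,-19,-2,5],[0,0,0,0,-20,-2,5],[0,0,0,0,-20,-2,5]]}}

```text
clock: 19.08
tool_pos: [0.3407, 0.2029, 0.2442]
eef_rot: [0.141, 3.136, 0.001]
contact_force: [0.6, -0.6, -0.1]
gripper_width: 0.0503
```

```bash
python3 mv.py; python3 - <<'E'
from h import *
from bench import cams
g=lambda i:np.clip(255*(i/255.)**.6*1.2-20,0,255).astype(np.uint8)
s=cams.read_camera('scene')['color'];t=cams.read_camera('top')['color']
cv2.imwrite('pics/q0.png',g(s));cv2.imwrite('pics/q1.png',g(t))
crop(g(s),280,170,440,290,5,'pics/q2.png')
crop(g(t),170,160,300,260,6,'pics/q3.png')
E
```

```text
t 19.08 p [0.3407 0.2029 0.2442] az 174.84 tilt [ 1.9e-03  3.0e-04 -1.0e+00] q [ 13.5 -14.7 115.6  -0.   78.9 -71.3] F [ 0.6 -0.6 -0.1] M [ 0.03 -0.11  0.03] w 0.0503
```

View pics/q0.png

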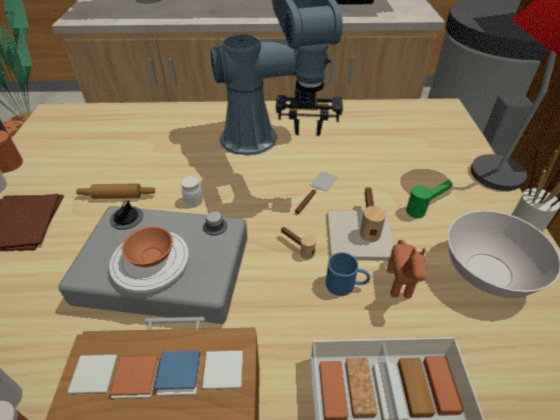

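View pics/q1.png

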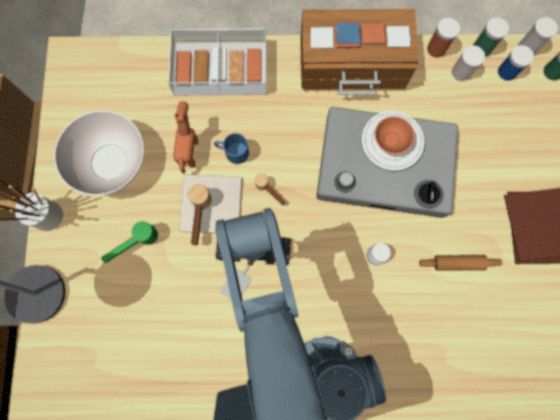

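View pics/q2.png

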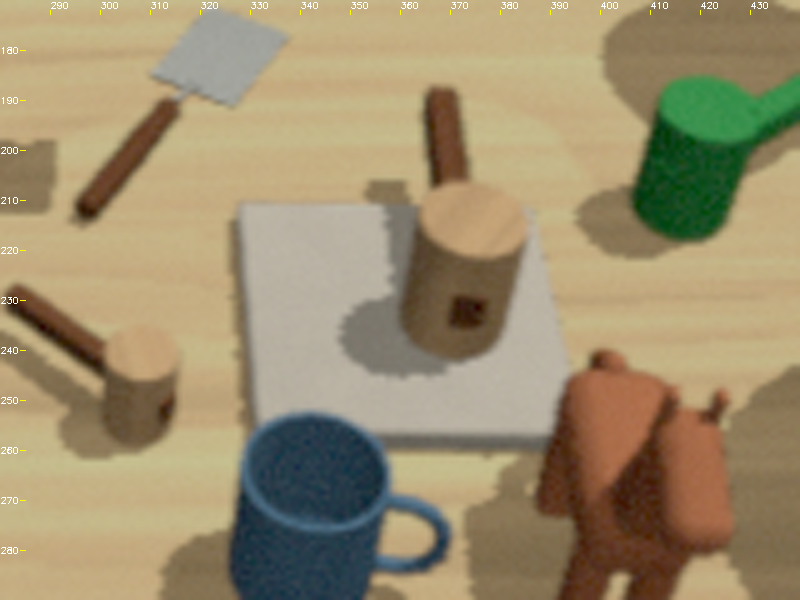

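View pics/q3.png

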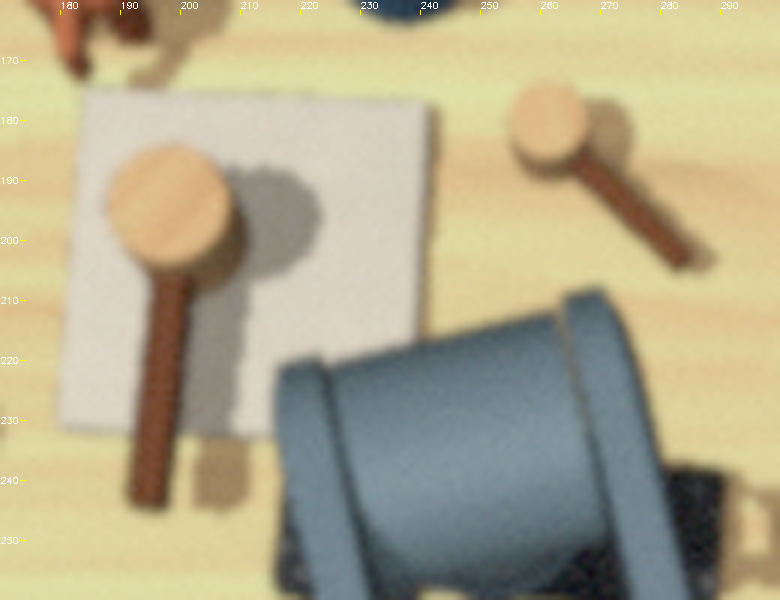

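The mallet stands upright on the board, with its head top at (374,213) in the scene view, as it started. The pin is seated at (214,219), and the knob and the other things look right. Handing in.

{"api": "carry_out", "payload": {"commands": [[0,0,0,0,0,0,5],[0,0,0,0,0,0,5],[0,0,0,0,0,0,5],[0,0,0,0,0,0,5]]}}

```text
clock: 19.52
tool_pos: [0.3404, 0.205, 0.2431]
eef_rot: [-0.134, -3.138, 0.0]
contact_force: [1.1, 0.1, 0.7]
gripper_width: 0.0497
```

```bash
python3 mv.py; python3 -c "
from bench import robot
print(robot.job_done())"
```

```text
t 19.52 p [0.3404 0.205  0.2431] az 175.11 tilt [-7.e-04 -1.e-04 -1.e+00] q [ 13.8 -14.3 115.5   0.   78.9 -71.3] F [1.1 0.1 0.7] M [ 0.03 -0.18  0.  ] w 0.0497
the job is handed in; nothing more can be done
None
```

I turned the knob to its off stop, pressed the pin down into its collar with the mallet head, and stood the mallet back on the board. The job was handed in at 19.5 s.

- **Knob:** the grip torque rose at the end of the turn. The bar then measured 171.2° in the top view, which is the angle worked out for the off stop.
- **Pin:** it was pressed down steadily rather than struck, and only the mallet touched it. The push force rose from about 8 N to about 22 N at the end, which means it hit the stop. The pin top dropped 21 mm by camera, from 158.5 to 137.5 mm.
- **Mallet:** it stands upright with its whole head on the board, within a few millimetres of where it was. In the last pictures the bowl and the other things look unmoved.
- **Disagreements:**
  - Triangulated heights read about 4.5 mm low. The mallet top came out at 103 mm instead of 108 mm, and the pin at 137.5 mm instead of 142 mm, so I took the pin as fully down after that correction.
  - The two cameras also differed by up to about 6 mm in x; I used an average for the mallet.

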